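# Stack a small viewport window in its assembly nest

### The job

Assemble the small viewport window in the nest: slide the thick grey frame along the nest's bed, without lifting it, until it is home in the pocket against the end stop. Then lower the thin open spacer flat onto the frame, and after it the solid clear pane onto the spacer, dropping neither. Finish with all three lying flat and pushed home against the end stop, let go of everything, and leave the spray bottle, brush and scanner where they are.

Things in the scene. Friction and masses are not known exactly. Their poses are not given: they have to be found in the camera images.
- nest: Assembly nest, fixed: dark steel base 230 (x) x 110 x 12 mm. Origin: centre of its underside; z up, x runs from the open lane to the end stop. Its flat top, 12 mm up, is the bed. Lane (x -114 to 0 mm): low aluminium rails, 8 mm above the bed, inner faces y = +-27.5, outer +-35.5 mm. Pocket (x 1 to 89 mm): see home. Lane end, the pocket's lane side and top are open.
- home (a point): Home of the parts in the pocket, on the bed: nest x 45, y 0, z 12 mm; nest axes. Undersides when home: frame 0, spacer 14, pane 24 mm above it. White pocket walls: inner faces y = +-27, outer +-37 mm, only at nest x 1-21 and 69-89 mm, so 48 mm finger gaps between; straight to 36 mm above the bed, then flared outward to 47 mm.
- stop (a point): Middle of the foot of the end stop's face, on the bed: nest x 89, y 0, z 12 mm; the face looks to nest -x. The stop is a fixed aluminium bar 74 mm wide (y), 12 mm thick, straight to 36 mm above the bed and flared to 47 mm. A part is home when its end touches this face.
- frame: The window frame: painted grey rounded-rectangle ring, 88 mm long (its x) x 50 mm wide (its y) x 14 mm high, corner radius 12 mm, rim 12 mm wide. Origin at the centre of its underside. About 0.12 kg. It starts lying on the bed between the rails, 75 to 110 mm short of home (nest -x side), long side along the nest.
- spacer: The spacer: white plastic rounded-rectangle ring of the same outline, 88 (x) x 50 (y) mm, only 10 mm high, with a narrow 6 mm rim. Origin at the centre of its underside. About 0.04 kg. It starts flat on the table to the left or right of the robot's middle line.
- pane: The pane: solid clear acrylic plate of the same outline, 88 (x) x 50 (y) x 10 mm, with a white paper label 40 x 14 mm in the middle of its top. Origin at the centre of its underside. About 0.06 kg. It starts flat on the table on the other side from the spacer.
- spray: Bystander: standing white bottle with red cap, 64 mm in diameter, 170 mm high; origin at the centre of its foot. Leave alone.
- brush: Bystander: a brush with blue handle lying on the table right of the nest. Leave alone.
- scanner: Bystander: black hand-held code scanner lying on the table, L-shaped, about 140 x 95 x 30 mm, origin under its head. Leave alone.
Not all that is in view belongs to the job. Leave any blue or orange look-alike of the pane alone.

How it is judged:
By the outcome, as a careful person would: the job done as asked, in the order asked, and still so for the second after the job is handed in, with the robot touching nothing.
It also fails if it takes over 72 s, if anything falls off the work surface, if the arm or the gripper's body presses on something with over 40 N, if the wrist force passes 120 N, or if a joint passes its speed limit or range.

### The arm

A 7-joint arm with a two-finger parallel gripper is mounted at the origin on the work surface. World frame = base frame: x ahead of the robot, y to its left, z up, the work surface at z = 0. Lengths are in m, angles in degrees, forces in N, time in s.
With the tool pointing down it reaches from about 0.425 to 0.875 m from the base axis. Payload 4.7 kg.
Tool frame: the origin (TCP) lies at the very end of the fingers, on their centre line; the grasp point (between the pads) lies 19 mm behind it; z points along the fingers, y is the line along which they close (so a half turn about z gives the same grasp; the last joint's range is limited). The gripper opens to 87 mm and grips with 3 to 60 N. Pads are 19 mm wide; open, the fingers measure 117 mm over their backs; the gripper's body (75 mm by 190 mm) begins 51 mm behind the grasp point.
Start: joints at [76.438, 18.392, -4.016, 83.108, 1.295, 78.541, -3.26], TCP at [0.161, -0.63, 0.223] pointing down, gripper open.
Joint ranges: [-163.93, 163.93], [-17.29, 119.83], [-79.2, 71.16], [3.27, 140.29], [-89.18, 269.18], [5.43, 117.66], [-154.24, 154.24]. Speed limits (degrees/s): [147.25, 147.25, 180, 180, 180, 180, 180].

### API

Orientations are given as [roll, pitch, yaw] about the fixed x, y, z axes, in that order (R = Rz(yaw) Ry(pitch) Rx(roll)).
In Python, from cell import get_obs, cams, ticket, finder gives the robot as it stands.
- The arm moves only by the shell command python3 -m creep 'ROWS' [FORCE]. ROWS is text: rows parted by semicolons, each of 5 numbers parted by spaces: the shift along the world's x, y, z in m, then the turn about the world's z in degrees, then the finger opening in m, from 0 to 0.087. A call has 1 to 8 rows; each row shifts and turns the commanded pose from where the row before left it; what a row does not reach is not made up. A row lasts 1/8 s, in which the tool goes at most 62.5 mm and 10.7 degrees, less where a joint would pass 70% of its speed; a pose out of reach is approached as far as the arm can. A call with a gripper value outside its range is refused whole. The fingers move at their own pace and stop on an object; FORCE is the grip in N (left out, the last holds). Time passes only in rows, so rows that do not move let the fingers close. It gives the time, the measured TCP pose, the force, the opening and the grip force at its end, in the units of the state.
- get_obs(): the state, without advancing time (a new reading comes with each control period).
- cams.read_camera(name): name is "side" or "top"; returns the picture (480x640x3 uint8, red, green, blue); there is no depth.
- cams.calibration(name): a dict with "fx", "fy", "cx", "cy" (pixels), "k1" (the pictures are not rectified: a ray, as slopes to the right and down, at radius r is drawn at 1 + k1 r^2 times it, then the intrinsics apply), "extrinsics" (4x4, takes a point from world to camera coordinates). Camera axes: x right, y down, z forward; pixel columns grow to the right and rows downward; lengths in m; the calibration is good to about 2 mm. A picture is of the moment at which its call begins. calibration takes no time and is no camera call.
- ticket.sign_off(): hands the job in; it is judged then, once.
Trained networks look in the newest picture that a camera, given by its name, has taken for a name from the list of things; names that differ only in an ending like _2 or _b are one class to them, and where a whole thing is asked for, a point or a joint stands for the part that bears it (a point fixed in the world has none). Each returns a list of dicts, best first, with "p" (0 to 1); they miss things now and then, are a little off and sometimes report something else, mostly with a low value. They report only what shows in the picture. A call takes as long as a camera call. They do not tell look-alikes from the thing itself.
- finder.masks_of(name, camera): "mask" (480x640 bool, what is visible of it) and "xy" ([column, row] in pixels, amid what is visible of it).
- finder.tip_of(name, camera): "xy" ([column, row] in pixels: a listed point, or the origin of a listed thing).
The state is a dict: "time_s": time; "qpos": joint angles; "joint_velocities": joint speeds; "effort": joint torques, N m; "tool_pos": TCP position; "tool_rot": TCP orientation; "force": force on the tool from outside, world axes, zero at the start; "wrist_torque": the same for the moment, N m; "grip_width": finger opening in m; "grasp_force": force on a finger pad.
Only numpy, scipy, OpenCV 4.12 (cv2) and the standard library are available. Lean on these libraries where they do the work, as an engineer would, in place of code of your own. Each camera call takes 0.05 s, during which the arm holds its last target. There are 200 camera calls.

## Working session

There is one attempt and no reset: what is moved stays moved. The work goes in short steps, Python scripts to look and compute and a shell command to move; the robot and the scene stay as the last step left them, time stands still between calls to the robot, and variables do not carry over. Pictures are saved under pics/ and viewed, at most 12 in all, crops included, and the job is handed in when it is done.

```bash
ls; mkdir -p pics; cat > h.py <<'E'
import numpy as np, cv2
from cell import get_obs, cams, ticket, finder
def cal(n):
    c=cams.calibration(n); return c,np.array(c["extrinsics"])
def ray(n,uv):
    c,E=cal(n); d=np.array([(uv[0]-c["cx"])/c["fx"],(uv[1]-c["cy"])/c["fy"]])
    s=d.copy()
    for _ in range(20): s=d/(1+c["k1"]*(s@s))
    R,t=E[:3,:3],E[:3,3]
    return -R.T@t, R.T@np.array([s[0],s[1],1])
def at_z(n,uv,z):
    o,d=ray(n,uv); return o+d*(z-o[2])/d[2]
def proj(n,p):
    c,E=cal(n); q=E[:3,:3]@np.array(p)+E[:3,3]; s=q[:2]/q[2]; s=s*(1+c["k1"]*(s@s))
    return np.array([c["fx"]*s[0]+c["cx"],c["fy"]*s[1]+c["cy"]])
def rect(mask,n,z):
    cs,_=cv2.findContours(mask.astype(np.uint8),cv2.RETR_EXTERNAL,cv2.CHAIN_APPROX_NONE)
    c=max(cs,key=cv2.contourArea)[:,0].astype(float)
    P=np.array([at_z(n,u,z)[:2] for u in c])
    return cv2.minAreaRect((P*1000).astype(np.float32))
E
python3 - <<'E'
from h import *
for n in("top","side"):
    im=cams.read_camera(n); cv2.imwrite(f"pics/{n}0.png",im[:,:,::-1])
    c,E=cal(n); print(n,"campos",(-E[:3,:3].T@E[:3,3]).round(3))
    for t in("nest","home","stop","frame","spacer","pane"):
        r=[(np.array(x["xy"]).round(1).tolist(),round(x["p"],2)) for x in finder.tip_of(t,n)]
        print(t,r, at_z(n,r[0][0],0.012 if t in("home","stop","frame") else 0).round(4) if r else "")
o=get_obs(); print(o["time_s"],o["tool_pos"],o["tool_rot"],o["grip_width"])
E
```

```text
pics
top campos [0.281 0.038 1.429]
nest [([318.5, 192.7], 0.92)] [ 0.6291 -0.001   0.    ]
home [([296.2, 188.9], 0.93)] [0.6377 0.0564 0.012 ]
stop [([283.4, 187.3], 0.76)] [0.6427 0.0893 0.012 ]
frame [([337.5, 194.6], 0.88)] [ 0.62   -0.0494  0.012 ]
spacer [([202.0, 260.6], 0.72), ([317.4, 193.7], 0.57)] [0.4597 0.2998 0.    ]
pane [([384.2, 246.6], 0.89), ([482.7, 274.7], 0.66), ([432.4, 289.1], 0.64), ([437.9, 246.8], 0.59), ([142.4, 251.9], 0.3)] [ 0.4835 -0.1648  0.    ]
side campos [0.209 1.094 1.011]
nest [([289.6, 235.9], 0.93)] [ 0.6342 -0.0088  0.    ]
home [([279.0, 243.6], 0.69), ([299.7, 222.2], 0.57)] [0.6466 0.0412 0.012 ]
stop [([272.4, 256.2], 0.82)] [0.6471 0.0923 0.012 ]
frame [([298.7, 222.6], 0.79)] [ 0.6224 -0.0557  0.012 ]
spacer [([320.3, 334.0], 0.89)] [0.4589 0.2995 0.    ]
pane [([353.6, 211.3], 0.92), ([361.8, 182.9], 0.82), ([396.4, 165.4], 0.79), ([407.1, 193.6], 0.75)] [ 0.4904 -0.1575  0.    ]
0.7 [ 0.16128812 -0.62970288  0.22262997] [1.79991723e+02 3.03246787e-03 1.43714235e+01] 0.0870729315478854
```

View pics/top0.png

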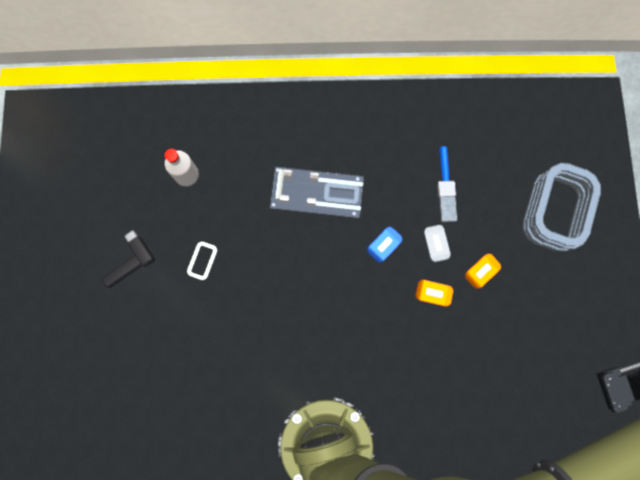

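View pics/side0.png

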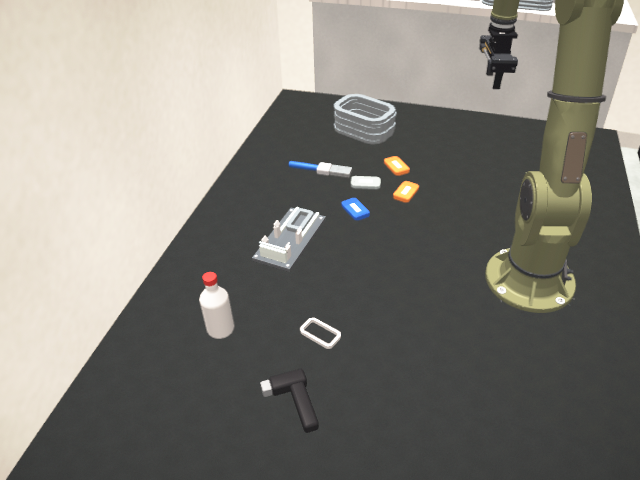

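```bash
python3 - <<'E'
from h import *
im=cv2.imread("pics/top0.png")
a=cv2.resize(im[215:315,350:510],(800,500),interpolation=cv2.INTER_CUBIC)
cv2.imwrite("pics/crop_panes.png",a)
a=cv2.resize(im[140:300,170:370],(800,640),interpolation=cv2.INTER_CUBIC)[:600]
cv2.imwrite("pics/crop_nest.png",a)
for t,z in(("spacer",.01),("pane",.01),("frame",.026)):
  for n in("top","side"):
    for x in finder.masks_of(t,n):
        r=rect(x["mask"],n,z); print(t,n,np.round(x["xy"],1),round(x["p"],2),np.round(r[0],1),np.round(r[1],1),round(r[2],1))
E
```

```text
spacer top [131.8 257.9] 0.7 [465.2 500.9] [ 97.3 140.6] 34.1
spacer top [208.4 262.5] 0.63 [459.6 296.9] [53.5 87.8] 68.5
spacer top [310.8 192.8] 0.44 [628.2   5.7] [233.  115.7] 82.7
spacer side [317.9 340.6] 0.61 [457.4 303.5] [56.3 91.5] 68.9
spacer side [300.2 217.4] 0.55 [626.1 -70.9] [103.9  57.4] 82.5
pane top [439.3 243.2] 0.93 [ 487.9 -297.5] [86.2 53.4] 12.6
pane top [484.1 268.6] 0.76 [ 414.3 -410.5] [51.8 91.3] 39.3
pane top [382.4 246.6] 0.73 [ 485.8 -162.5] [49.9 86.2] 43.2
pane top [435.2 293.2] 0.6 [ 362.9 -283.9] [92.2 51.6] 75.3
pane side [395.3 164.7] 0.87 [ 412.1 -411.1] [57.3 94.8] 40.7
pane side [365.1 180.5] 0.85 [ 485.8 -292.9] [93.3 68.2] 11.3
pane side [355.2 207.9] 0.75 [ 485.8 -161.4] [61.2 99.7] 45.9
pane side [407.2 189.7] 0.62 [ 360.3 -279.6] [100.6  54.7] 75.8
frame top [339.4 197.3] 0.78 [618.4 -56.8] [88.8 53.5] 82.4
frame side [296.5 219.1] 0.86 [619.2 -50.9] [99.  54.7] 78.2
frame side [322.4 169.3] 0.2 [ 637.1 -310.5] [ 60.2 199.7] 89.1
```

View pics/crop_panes.png

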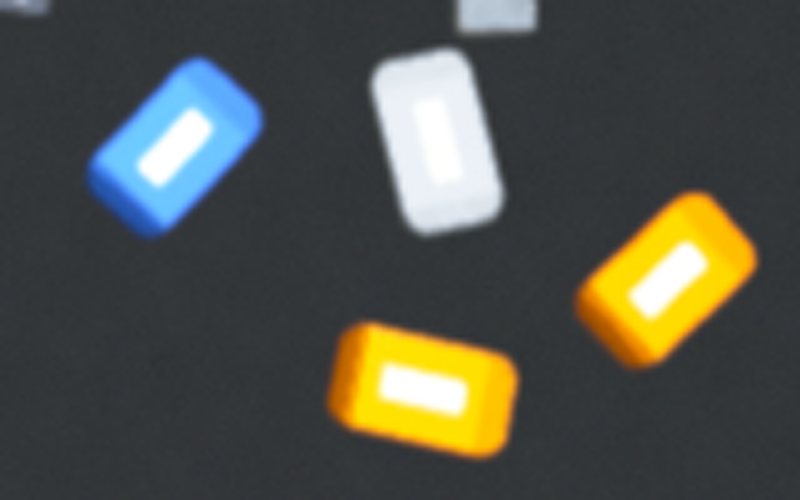

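View pics/crop_nest.png

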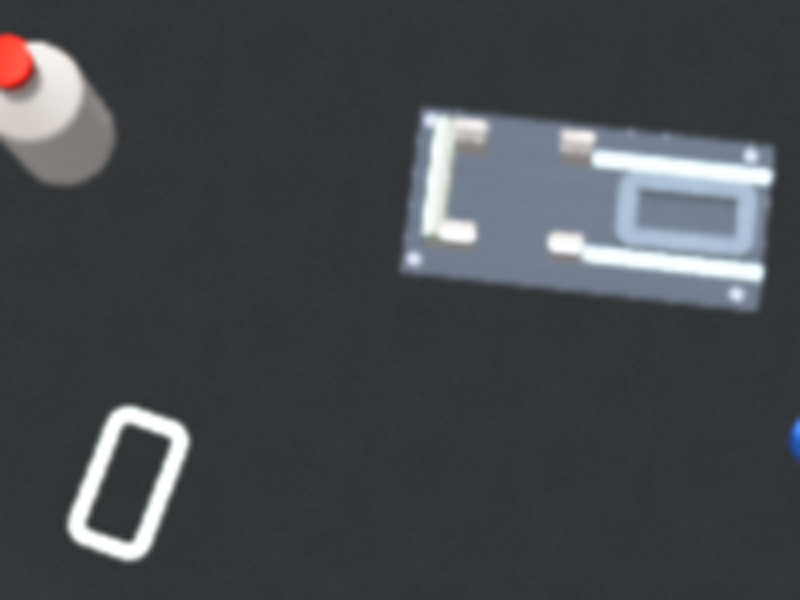

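The top view shows four pane-like plates: blue (384,246), orange (484,270), orange (435,293) and a whitish clear one (437,243). The crop shows only (437,243) is colourless with a white label, so that is the pane. The frame is at (339,195), between the rails on the right of the nest, and the stop is on the left at (283,187). The spacer is at (202,260). Next I'll refine the poses by fitting edges in both cameras.

```bash
cat > fit.py <<'E'
from h import *
from scipy.optimize import minimize
from scipy.ndimage import map_coordinates
def box(l,w,z0,z1,r=0,cx=0,cy=0):
    t=np.radians(np.arange(0,91,15)); P=[]
    for k,(sx,sy) in enumerate([(1,1),(-1,1),(-1,-1),(1,-1)]):
        a=t+k*np.pi/2
        P+= [(cx+sx*(l/2-r)+r*np.cos(x),cy+sy*(w/2-r)+r*np.sin(x)) for x in a]
    return np.array([(x,y,z) for z in(z0,z1) for x,y in P])
def projn(n,P):
    c,E=cal(n); q=P@E[:3,:3].T+E[:3,3]; s=q[:,:2]/q[:,2:]; s=s*(1+c["k1"]*(s**2).sum(1,keepdims=True))
    return s*[c["fx"],c["fy"]]+[c["cx"],c["cy"]]
def score(im,n,parts,p):
    a=np.radians(p[2]); R=np.array([[np.cos(a),-np.sin(a)],[np.sin(a),np.cos(a)]]); tot=0
    for B in parts:
        W=B.copy(); W[:,:2]=B[:,:2]@R.T+np.array(p[:2])/1000
        h=cv2.convexHull(projn(n,W).astype(np.float32))[:,0].astype(float)
        g=np.roll(h,-1,0)-h; L=np.hypot(*g.T); k=np.maximum((L/1.0).astype(int),1)
        X=np.concatenate([h[i]+g[i]*((np.arange(k[i])+.5)/k[i])[:,None] for i in range(len(h))])
        N=np.concatenate([np.repeat([[g[i,1],-g[i,0]]]/(L[i]+1e-9),k[i],0) for i in range(len(h))])
        d=0
        for c in range(3):
            f=lambda Q: map_coordinates(im[:,:,c],[Q[:,1],Q[:,0]],order=1,mode="nearest")
            d=d+np.abs(f(X+N)-f(X-N))
        tot+=np.mean(np.minimum(d,250))
    return tot
PARTS=dict(nest=[box(.23,.11,0,.012),box(.114,.008,.012,.020,0,-.057,.0315),box(.114,.008,.012,.020,0,-.057,-.0315)],
 frame=[box(.088,.05,.026,.026,.012),box(.064,.026,.026,.026,.004)],
 spacer=[box(.088,.05,0,.01,.012)],pane=[box(.088,.05,0,.01,.012)])
def fit(name,p0,cams_=("top","side"),ims=None,parts=None,rng=8):
    parts=parts or PARTS[name]; ims=ims or {n:cams.read_camera(n) for n in cams_}
    ims={n:cv2.GaussianBlur(ims[n].astype(np.float32),(0,0),.7) for n in cams_}
    f=lambda p:-sum(score(ims[n],n,parts,p) for n in cams_)
    best=min(((f((p0[0]+i,p0[1]+j,p0[2]+k)),(p0[0]+i,p0[1]+j,p0[2]+k)) for i in range(-rng,rng+1,2) for j in range(-rng,rng+1,2) for k in(-4,-2,0,2,4)))
    r=minimize(f,best[1],method="Nelder-Mead",options=dict(initial_simplex=np.array(best[1])+np.array([[0,0,0],[1.5,0,0],[0,1.5,0],[0,0,1.5]])))
    return r.x.round(2),round(-r.fun,1)
E
python3 - <<'E'
from fit import *
ims={n:cv2.imread(f"pics/{n}0.png")[:,:,::-1] for n in("top","side")}
for t,p in dict(nest=(629,3,82.5),frame=(619,-54,82.5),spacer=(459,299,158.5),pane=(488,-296,12.6)).items():
    for cc in(("top",),("side",),("top","side")): print(t,cc,*fit(t,p,cc,ims))
E
```

```text
nest ('top',) [629.82   3.74  82.18] 539.4Traceback (most recent call last):
  File "<stdin>", line 4, in <module>
  File "fit.py", line 34, in fit
    best=min(((f((p0[0]+i,p0[1]+j,p0[2]+k)),(p0[0]+i,p0[1]+j,p0[2]+k)) for i in range(-rng,rng+1,2) for j in range(-rng,rng+1,2) for k in(-4,-2,0,2,4)))
  File "fit.py", line 34, in <genexpr>
    best=min(((f((p0[0]+i,p0[1]+j,p0[2]+k)),(p0[0]+i,p0[1]+j,p0[2]+k)) for i in range(-rng,rng+1,2) for j in range(-rng,rng+1,2) for k in(-4,-2,0,2,4)))
               ~^^^^^^^^^^^^^^^^^^^^^^^^^^^
  File "fit.py", line 33, in <lambda>
    f=lambda p:-sum(score(ims[n],n,parts,p) for n in cams_)
                ~~~^^^^^^^^^^^^^^^^^^^^^^^^^^^^^^^^^^^^^^^^
  File "fit.py", line 33, in <genexpr>
    f=lambda p:-sum(score(ims[n],n,parts,p) for n in cams_)
                    ~~~~~^^^^^^^^^^^^^^^^^^
  File "fit.py", line 17, in score
    h=cv2.convexHull(projn(n,W).astype(np.float32))[:,0].astype(float)
                     ~~~~~^^^^^
  File "fit.py", line 11, in projn
    c,E=cal(n); q=P@E[:3,:3].T+E[:3,3]; s=q[:,:2]/q[:,2:]; s=s*(1+c["k1"]*(s**2).sum(1,keepdims=True))
        ~~~^^^
  File "h.py", line 4, in cal
    c=cams.calibration(n); return c,np.array(c["extrinsics"])
ValueError: time passes only in moves, steps and waits
```

```bash
sed -i 's/^def cal(n):/from functools import lru_cache\n@lru_cache\ndef cal(n):/' h.py
cat > run1.py <<'E'
from fit import *
ims={n:cv2.imread(f"pics/{n}0.png")[:,:,::-1] for n in("top","side")}
for t,p in dict(nest=(629,3,82.5),frame=(619,-54,82.5),spacer=(459,299,158.5),pane=(488,-296,12.6)).items():
    for cc in(("top",),("side",),("top","side")): print(t,cc,*fit(t,p,cc,ims))
print(get_obs()["time_s"])
E
python3 run1.py
```

```text
nest ('top',) [629.82   3.74  82.18] 539.4
nest ('side',) [629.84  -5.17  81.46] 440.0
nest ('top', 'side') [6.296e+02 2.900e-01 8.202e+01] 936.7
frame ('top',) [619.74 -58.15  82.49] 223.1
frame ('side',) [621.48 -58.49  83.13] 351.8
frame ('top', 'side') [620.67 -58.42  83.07] 562.3
spacer ('top',) [459.79 299.12 158.79] 250.0
spacer ('side',) [459.  299.  160.5] 250.0
spacer ('top', 'side') [459.76 299.36 158.64] 500.0
pane ('top',) [ 488.  -300.     8.6] 250.0
pane ('side',) [ 489.94 -306.11   10.92] 235.3
pane ('top', 'side') [ 489.58 -302.57   10.61] 476.7
1.0
```

```bash
sed -i 's/np.minimum(d,250)/d**.7/; s/^ frame=/ walls=[box(.02,.01,.048,.048,0,x,y) for x in(.011,.079) for y in (.032,-.032)],\n frame=/' fit.py; cat >> run1.py <<'E'
P=dict(base=[PARTS["nest"][0]],rails=PARTS["nest"][1:])
for k,v in P.items():
    for cc in(("top",),("side",)): print(k,cc,*fit(k,(629.5,1,82),cc,ims,v))
E
python3 run1.py; python3 - <<'E'
from fit import *
im=cv2.imread("pics/side0.png"); s=cv2.resize(im[195:275,245:335],(720,640),interpolation=cv2.INTER_CUBIC)
from fit import *
for p,c in(((629.8,3.7,82.2),(0,0,255)),((629.8,-5.2,81.5),(0,255,0))):
    a=np.radians(p[2]);R=np.array([[np.cos(a),-np.sin(a)],[np.sin(a),np.cos(a)]])
    for B in PARTS["nest"]:
        W=B[28:].copy();W[:,:2]=W[:,:2]@R.T+np.array(p[:2])/1000
        cv2.polylines(s,[np.int32((projn("side",W)-[245,195]+.5)*8)],True,c,1)
cv2.imwrite("pics/side_nest.png",s[:600])
E
```

```text
nest ('top',) [629.78   3.37  82.18] 113.8
nest ('side',) [629.82  -4.58  81.5 ] 98.6
nest ('top', 'side') [629.98   1.19  81.84] 204.1
frame ('top',) [619.78 -58.15  82.51] 54.0
frame ('side',) [621.15 -58.74  83.13] 75.1
frame ('top', 'side') [620.47 -58.26  82.49] 127.3
spacer ('top',) [459.89 299.64 158.93] 57.8
spacer ('side',) [460.2  297.81 159.63] 61.1
spacer ('top', 'side') [460.09 298.77 159.42] 116.9
pane ('top',) [ 489.26 -300.07   10.92] 57.9
pane ('side',) [ 488.1  -302.05   10.03] 53.3
pane ('top', 'side') [ 488.63 -300.39   11.  ] 110.2
1.0
base ('top',) [629.85   3.57  82.32] 33.1
base ('side',) [633.4   -6.09  81.87] 33.8
rails ('top',) [629.89   3.18  82.05] 80.7
rails ('side',) [ 6.294e+02 -5.400e-01  8.212e+01] 68.8
```

View pics/side_nest.png

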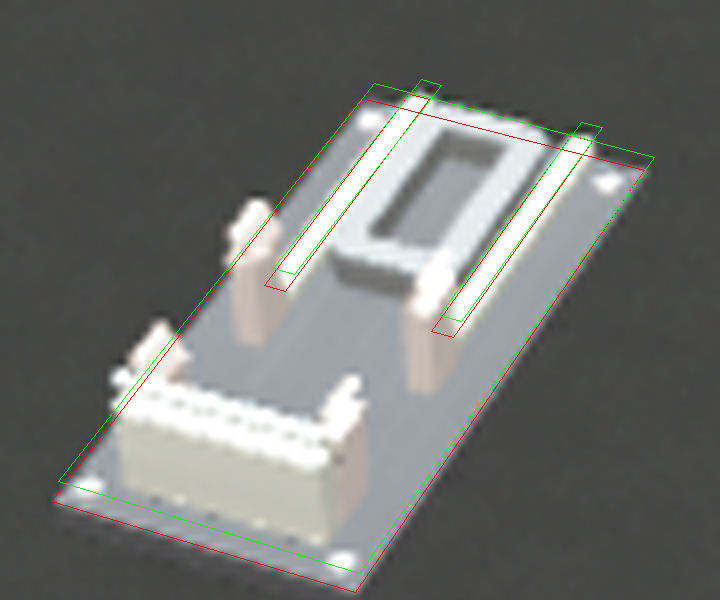

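The picture shows the nest in the side view. The top-camera fit (red) lies on the rail ends and the near base corners at about y = 3 mm, so I take the nest pose as (630, 3, 82.2°). The frame is then 107 mm short of home, which is within the 75–110 mm range. I'll go behind the frame with the fingers closed.

```bash
python3 -m creep '0.038 0.042 0 5.6 0;0.038 0.042 0 5.6 0;0.038 0.042 0 5.6 0;0.038 0.042 0 5.6 0;0.038 0.042 0 5.6 0;0.038 0.042 0 5.6 0;0.038 0.042 0 5.6 0;0.038 0.042 0 5.6 0' && python3 -m creep '0.038 0.042 0 5.6 0;0.038 0.042 -0.02 5.6 0;0.038 0.042 -0.03 5.6 0;0.034 0.046 -0.04 6.2 0;0 0 0 0 0'
```

```text
time_s: 2.0
tool_pos: [0.4663, -0.2924, 0.223]
tool_rot: [179.9, 0.0, 59.3]
force: [1.7, -0.7, 0.6]
grip_width: 0.0148
grasp_force: 0.0
time_s: 2.62
tool_pos: [0.6085, -0.1211, 0.1341]
tool_rot: [-179.7, -0.3, 82.7]
force: [-0.0, -0.3, -0.1]
grip_width: 0.0004
grasp_force: 0.0
```

```bash
python3 -m creep '0.004 -0.001 -0.05 -0.4 0;0 0 -0.04 0 0;0 0 -0.02 0 0;0 0 -0.008 0 0;0 0 0 0 0;0 0 0 0 0' && python3 - <<'E'
from h import *
im=cams.read_camera("side"); cv2.imwrite("pics/s1.png",cv2.resize(im[150:290,220:380],(800,700),interpolation=cv2.INTER_CUBIC)[:600][:, :, ::-1])
o=get_obs(); print(o["tool_pos"],o["force"])
E
```

```text
time_s: 3.38
tool_pos: [0.6141, -0.1288, 0.0213]
tool_rot: [179.8, 0.0, 81.8]
force: [0.3, 1.0, -0.1]
grip_width: 0.0003
grasp_force: 0.0
[ 0.61394929 -0.12879068  0.02115463] [-0.54994067 -1.08770916 -1.22885283]
```

View pics/s1.png

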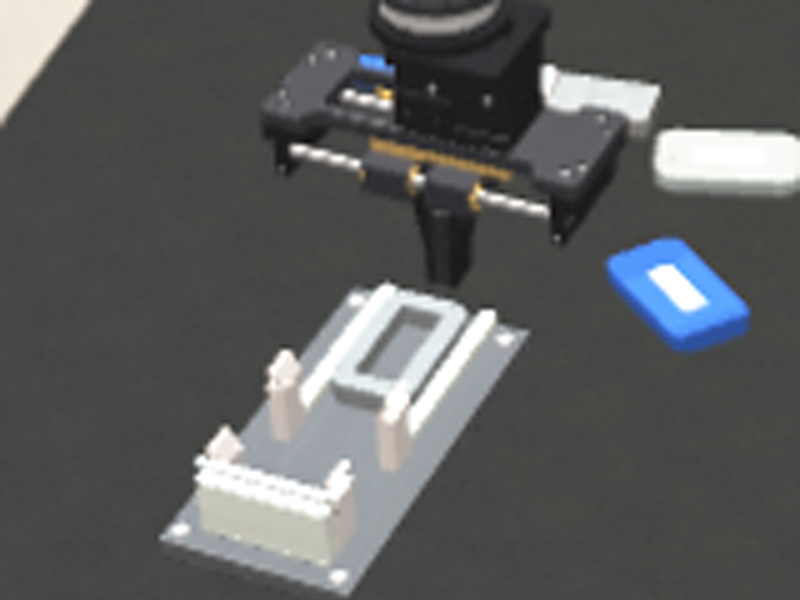

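The picture shows the closed fingers just behind the frame's rear end at about (445,280), centred in the lane. I'll lower 4 mm and push along the lane.

```bash
python3 -m creep '-0.002 0 -0.004 0.4 0;0 0 0 0 0;0.001 0.008 0 0 0;0.001 0.008 0 0 0;0.0014 0.010 0 0 0;0.0014 0.010 0 0 0;0.0014 0.010 0 0 0;0.0014 0.010 0 0 0' && python3 -m creep '0.0014 0.010 0 0 0;0.0014 0.010 0 0 0;0.0014 0.010 0 0 0;0.0007 0.005 0 0 0;0 0 0 0 0' && python3 - <<'E'
from h import *
t=get_obs(); r=np.array(t["tool_pos"][:2])*1000-[629.9,3.0]; a=np.radians(82.2)
print("nest xy",r@[np.cos(a),np.sin(a)],r@[-np.sin(a),np.cos(a)],np.round(t["force"],1))
E
```

```text
time_s: 4.42
tool_pos: [0.6185, -0.0719, 0.0156]
tool_rot: [180.0, 0.0, 82.2]
force: [-0.1, -1.1, 0.6]
grip_width: 0.0004
grasp_force: 0.6
time_s: 5.05
tool_pos: [0.6233, -0.0365, 0.0154]
tool_rot: [-180.0, -0.0, 82.2]
force: [-0.4, -0.2, 0.0]
grip_width: 0.0005
grasp_force: 0.0
nest xy -40.02331189018601 1.2010499907962497 [-0.4 -0.2  0. ]
```

```bash
python3 -m creep '0.0014 0.008 0 0 0;0.0014 0.007 0 0 0;0.001 0.005 0 0 0;0.0005 0.003 0 0 0;0.0003 0.002 0 0 0;0.0003 0.002 0 0 0;0 0 0 0 0' && python3 -m creep '0.0003 0.002 0 0 0;0 0 0 0 0' && python3 -m creep '0.0003 0.002 0 0 0;0 0 0 0 0' && python3 - <<'E'
from fit import *
t=get_obs(); r=np.array(t["tool_pos"][:2])*1000-[629.9,3.0]; a=np.radians(82.2)
print("nest xy",r@[np.cos(a),np.sin(a)],r@[-np.sin(a),np.cos(a)],np.round(t["force"],1))
print(fit("frame",(635,44,82.2)))
E
```

```text
time_s: 5.92
tool_pos: [0.6281, -0.0104, 0.0155]
tool_rot: [-180.0, -0.0, 82.2]
force: [-0.3, -0.2, 0.7]
grip_width: 0.0002
grasp_force: 0.4
time_s: 6.18
tool_pos: [0.6285, -0.0083, 0.0155]
tool_rot: [-180.0, -0.0, 82.2]
force: [-0.6, -0.8, -0.5]
grip_width: 0.0004
grasp_force: 0.4
time_s: 6.42
tool_pos: [0.6289, -0.0061, 0.0155]
tool_rot: [180.0, -0.0, 82.2]
force: [-1.1, -1.6, -0.7]
grip_width: 0.0002
grasp_force: 0.3
nest xy -9.15757109076056 -0.19754720501279088 [-1.1 -1.6 -0.7]
(array([636.77,  47.57,  82.38]), np.float64(104.1))
```

Frame is near home. I'll press in small steps until the force rises.

```bash
for i in 1; do python3 -m creep '0.0002 0.0015 0 0 0;0 0 0 0 0'; python3 -m creep '0.0002 0.0015 0 0 0;0 0 0 0 0';  python3 -m creep '0.0002 0.0015 0 0 0;0 0 0 0 0'; done | grep -E "pos|force:"
```

```text
tool_pos: [0.6291, -0.0056, 0.0156]
force: [-1.1, -2.9, 0.7]
grasp_force: 1.2
tool_pos: [0.6291, -0.0055, 0.0156]
force: [-0.5, -4.6, 1.7]
grasp_force: 2.5
tool_pos: [0.6292, -0.0055, 0.0156]
force: [-1.5, -7.0, 3.2]
grasp_force: 3.6
```

The frame stalled at the stop, with the force rising at nest x = -8.5 as predicted, so it is home. I'll back off, lift, and go to the spacer.

```bash
python3 -m creep '-0.001 -0.010 0 0 0;0 0 0.05 0 0.02;0 0 0.06 0 0.087' 
python3 -m creep '-0.021 0.040 0 9.6 0.087;-0.021 0.040 0 9.6 0.087;-0.021 0.040 0 9.6 0.087;-0.021 0.040 0 9.6 0.087;-0.021 0.040 0 9.6 0.087;-0.021 0.040 0 9.6 0.087;-0.021 0.040 0 9.6 0.087;-0.021 0.035 0 9.6 0.087'
python3 -m creep '0 0 0 0 0.087;0 0 0 0 0.087' | grep tool
```

```text
time_s: 7.65
tool_pos: [0.6276, -0.0112, 0.1255]
tool_rot: [-179.9, -0.1, 82.2]
force: [1.5, -1.3, 0.2]
grip_width: 0.0129
grasp_force: 0.0
time_s: 8.65
tool_pos: [0.4592, 0.3055, 0.1259]
tool_rot: [179.9, -0.0, 159.4]
force: [0.1, -0.5, -0.2]
grip_width: 0.0855
grasp_force: 0.0
tool_pos: [0.4607, 0.3028, 0.1255]
tool_rot: [180.0, 0.0, 158.9]
```

```bash
python3 -m creep '-0.001 -0.004 -0.05 0.3 0.087;0 0 -0.04 0 0.087;0 0 -0.02 0 0.087;0 0 -0.0115 0 0.087;0 0 0 0 0.087;0 0 0 0 0.087' | grep -E "pos|rot|force:"
python3 - <<'E'
from h import *
o=get_obs()
im=cams.read_camera("top"); cv2.imwrite("pics/t2.png",cv2.resize(im[210:310,140:270],(780,600),interpolation=cv2.INTER_CUBIC)[:,:,::-1])
E
```

```text
tool_pos: [0.4603, 0.2996, 0.0053]
tool_rot: [179.9, 0.1, 159.3]
force: [-0.7, 0.6, 0.1]
grasp_force: 0.0
```

View pics/t2.png

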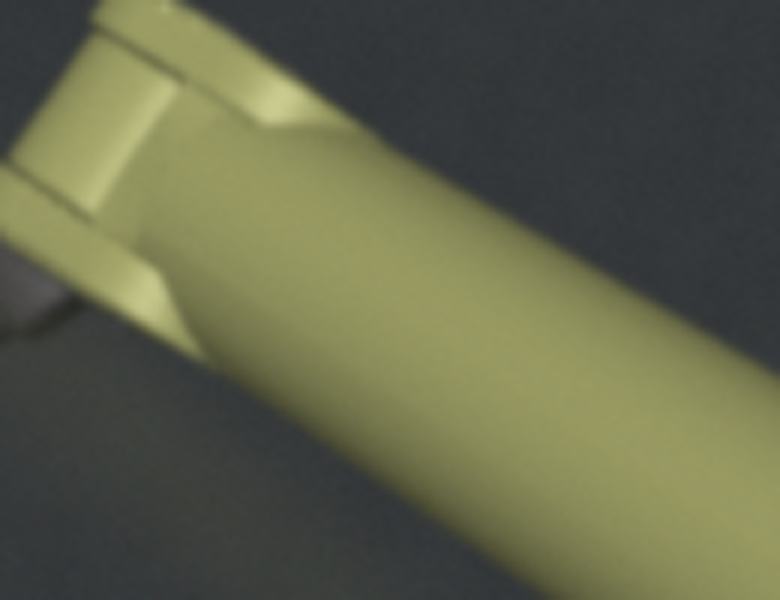

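The picture only shows the arm covering the spacer. The measured TCP is within 1 mm of the target, so I'll lower 2.5 mm and grip.

```bash
python3 -m creep '0 0 -0.0025 0 0.087;0 0 0 0 0.06;0 0 0 0 0.04;0 0 0 0 0.04;0 0 0 0 0.04;0 0 0 0 0.04' 10
python3 -m creep '0 0 0.01 0 0.04;0 0 0.05 0 0.04;0 0 0.05 0 0.04;0 0 0 0 0.04;0 0 0 0 0.04'
```

```text
time_s: 10.45
tool_pos: [0.4594, 0.299, 0.0015]
tool_rot: [180.0, 0.0, 159.3]
force: [0.3, -0.1, -0.4]
grip_width: 0.0498
grasp_force: 10.0
time_s: 11.08
tool_pos: [0.4593, 0.2985, 0.1114]
tool_rot: [-180.0, 0.0, 159.3]
force: [-0.4, 0.1, -0.7]
grip_width: 0.05
grasp_force: 10.0
```

```bash
python3 -m creep '0.022 -0.0317 0 -9.6 0.04;0.022 -0.0317 0 -9.6 0.04;0.022 -0.0317 0 -9.6 0.04;0.022 -0.0317 0 -9.6 0.04;0.022 -0.0317 0 -9.6 0.04;0.022 -0.0317 0 -9.6 0.04;0.022 -0.0317 0 -9.6 0.04;0.022 -0.0317 0 -9.6 0.04'
python3 -m creep '0 0 0 -0.3 0.04;0 0 0 0 0.04;0 0 0 0 0.04'
python3 - <<'E'
from h import *
o=get_obs();a=np.radians(82.2)
print((np.array([635.6,44.6])-np.array(o["tool_pos"][:2])*1000).round(1),np.round(o["tool_rot"],2))
im=cams.read_camera("side"); cv2.imwrite("pics/s3.png",cv2.resize(im[150:290,220:380],(800,700),interpolation=cv2.INTER_CUBIC)[100:][:,:,::-1])
E
```

```text
time_s: 12.08
tool_pos: [0.6346, 0.0441, 0.1093]
tool_rot: [-179.8, 0.0, 82.2]
force: [1.1, 0.4, 0.1]
grip_width: 0.0495
grasp_force: 10.0
time_s: 12.45
tool_pos: [0.6344, 0.047, 0.1108]
tool_rot: [-179.9, -0.0, 82.3]
force: [0.6, 0.5, 0.3]
grip_width: 0.0501
grasp_force: 10.0
[ 1.2 -2.4] [-1.7991e+02 -2.0000e-02  8.2340e+01]
```

View pics/s3.png

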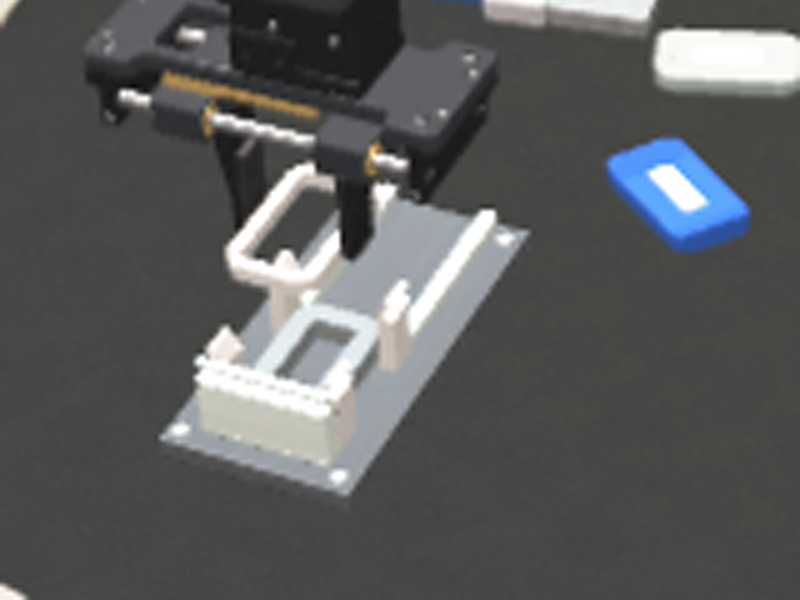

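The spacer is held level and the frame at about (330,340) is up against the stop. I'll correct the offset, lower most of the way, then slow down and feel for contact.

```bash
python3 -m creep '0.0012 -0.0024 0 0 0.04;0 0 -0.03 0 0.04;0 0 -0.02 0 0.04;0 0 -0.015 0 0.04;0 0 -0.008 0 0.04;0 0 0 0 0.04;0 0 0 0 0.04'
python3 -m creep '0 0 -0.004 0 0.04;0 0 0 0 0.04;0 0 0 0 0.04' | grep -E "pos|force:"
```

```text
time_s: 13.38
tool_pos: [0.6367, 0.0431, 0.039]
tool_rot: [180.0, -0.0, 82.2]
force: [-0.7, -0.5, -0.8]
grip_width: 0.0499
grasp_force: 10.0
tool_pos: [0.6367, 0.043, 0.0346]
force: [-0.3, 0.5, -0.9]
grasp_force: 10.0
```

```bash
(python3 -m creep '-0.001 0 -0.004 0 0.04;0 0 0 0 0.04;0 0 0 0 0.04'; python3 -m creep '0 0 -0.002 0 0.04;0 0 0 0 0.04;0 0 0 0 0.04'; python3 -m creep '0 0 -0.001 0 0.04;0 0 0 0 0.04;0 0 0 0 0.04') | grep -E "pos|force:"
```

```text
tool_pos: [0.6358, 0.0428, 0.0305]
force: [0.2, -0.7, 0.1]
grasp_force: 10.0
tool_pos: [0.6356, 0.043, 0.0285]
force: [-0.4, -0.5, -1.5]
grasp_force: 10.0
tool_pos: [0.6356, 0.043, 0.0275]
force: [0.6, -0.0, -0.1]
grasp_force: 10.0
```

```bash
(python3 -m creep '0 0 -0.0007 0 0.04;0 0 0 0 0.04;0 0 0 0 0.04'; python3 -m creep '0 0 -0.0007 0 0.04;0 0 0 0 0.04;0 0 0 0 0.04') | grep -E "pos|force:"
```

```text
tool_pos: [0.6357, 0.043, 0.0275]
force: [-2.4, 0.6, 5.6]
grasp_force: 10.0
tool_pos: [0.6357, 0.043, 0.0275]
force: [-3.7, 0.0, 9.1]
grasp_force: 10.0
```

The spacer is down on the frame at exactly the predicted height. I'll ease the pressure and slide it home.

```bash
(python3 -m creep '0 0 0.0009 0 0.04;0.0003 0.0015 0 0 0.04;0.0003 0.0015 0 0 0.04;0 0 0 0 0.04;0 0 0 0 0.04'; python3 -m creep '0.0001 0.001 0 0 0.04;0 0 0 0 0.04;0 0 0 0 0.04'; python3 -m creep '0.0001 0.001 0 0 0.04;0 0 0 0 0.04;0 0 0 0 0.04') | grep -E "pos|force:"
```

```text
tool_pos: [0.6366, 0.0444, 0.0275]
force: [-2.3, -2.3, 5.5]
grasp_force: 10.0
tool_pos: [0.6369, 0.0454, 0.0275]
force: [-0.9, -3.0, 5.1]
grasp_force: 10.0
tool_pos: [0.6371, 0.0465, 0.0275]
force: [-0.6, -3.4, 5.7]
grasp_force: 10.0
```

```bash
(python3 -m creep '0.0001 0.001 0 0 0.04;0 0 0 0 0.04;0 0 0 0 0.04'; python3 -m creep '0.0001 0.001 0 0 0.04;0 0 0 0 0.04;0 0 0 0 0.04';python3 -m creep '0.0001 0.001 0 0 0.04;0 0 0 0 0.04;0 0 0 0 0.04') | grep -E "pos|force:"
```

```text
tool_pos: [0.6373, 0.0475, 0.0275]
force: [-0.4, -3.2, 4.4]
grasp_force: 10.0
tool_pos: [0.6374, 0.0485, 0.0275]
force: [-1.0, -1.6, 5.1]
grasp_force: 10.0
tool_pos: [0.6375, 0.0495, 0.0275]
force: [-1.1, -3.2, 5.9]
grasp_force: 10.0
```

```bash
(python3 -m creep '0.0001 0.001 0 0 0.04;0 0 0 0 0.04;0 0 0 0 0.04'; python3 -m creep '0.0001 0.001 0 0 0.04;0 0 0 0 0.04;0 0 0 0 0.04') | grep -E "pos|force:|width"
```

```text
tool_pos: [0.6375, 0.0495, 0.0275]
force: [-2.3, -4.4, 4.5]
grip_width: 0.0498
grasp_force: 10.0
tool_pos: [0.6375, 0.0495, 0.0275]
force: [-2.0, -5.0, 6.8]
grip_width: 0.0502
grasp_force: 10.0
```

The spacer stalled against the stop. I'll release, lift straight up and check.

```bash
python3 -m creep '0 0 0 0 0.06;0 0 0 0 0.075;0 0 0 0 0.075;0 0 0.02 0 0.08;0 0 0.04 0 0.087;0 0 0.05 0 0.087'
python3 -m creep '-0.018 -0.043 0 -9 0.087;-0.018 -0.043 0 -9 0.087;-0.018 -0.043 0 -9 0.087;-0.018 -0.043 0 -9 0.087;-0.018 -0.043 0 -9 0.087;-0.018 -0.043 0 -9 0.087;-0.018 -0.043 0 -9 0.087;-0.018 -0.043 0 -8.3 0.087' 
python3 -m creep '-0.005 -0.006 0 0 0.087;0 0 0 0 0.087'
python3 - <<'E'
from fit import *
P=[box(.088,.05,.036,.036,.012),box(.076,.038,.036,.036,.006)]
print(fit("spacer",(636,48,82.2),("top","side"),None,P,6))
print(fit("spacer",(636,48,82.2),("top",),None,P,6))
im=cams.read_camera("side"); cv2.imwrite("pics/s4.png",cv2.resize(im[150:290,220:400],(800,622),interpolation=cv2.INTER_CUBIC)[22:][:,:,::-1])
E
```

```text
time_s: 19.62
tool_pos: [0.6364, 0.0532, 0.1387]
tool_rot: [-180.0, -0.0, 82.2]
force: [0.8, -0.3, 0.5]
grip_width: 0.0859
grasp_force: 0.0
time_s: 20.62
tool_pos: [0.493, -0.2921, 0.1388]
tool_rot: [179.9, -0.1, 10.6]
force: [0.2, -0.3, 0.2]
grip_width: 0.0869
grasp_force: 0.0
time_s: 20.88
tool_pos: [0.4883, -0.2967, 0.138]
tool_rot: [180.0, -0.1, 10.9]
force: [0.2, 0.4, -0.3]
grip_width: 0.0869
grasp_force: 0.0
(array([635.89,  39.61,  81.64]), np.float64(105.0))
(array([642.42,  41.65,  83.81]), np.float64(55.3))
```

View pics/s4.png

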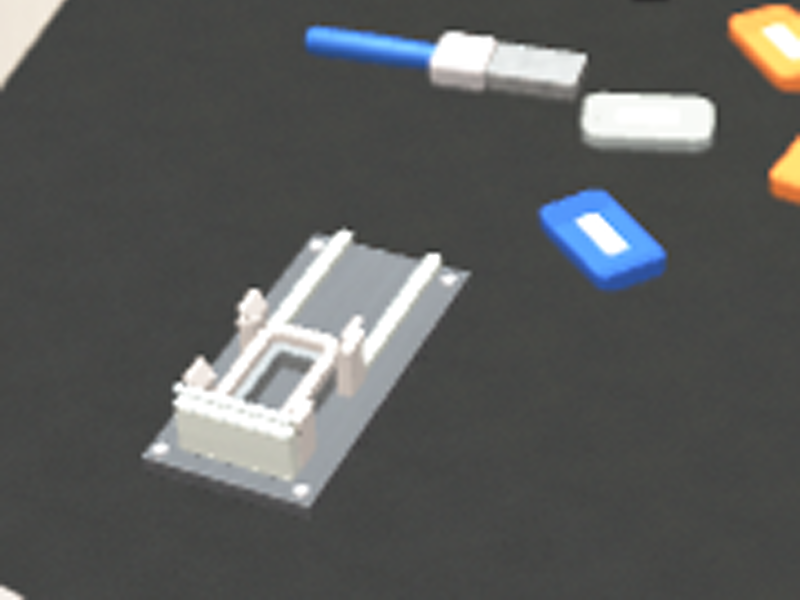

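The picture shows the spacer lying flat on the frame, with its end at the stop (about (250,400)) and the pane at (648,118). Next I'll pick up the pane.

```bash
python3 -m creep '0.0003 -0.0037 -0.05 0 0.087;0 0 -0.05 0 0.087;0 0 -0.02 0 0.087;0 0 -0.01 0 0.087;0 0 -0.003 0 0.087;0 0 0 0 0.087;0 0 0 0 0.087'| grep -E "pos|rot|force:"
python3 -m creep '0 0 -0.002 0 0.087;0 0 0 0 0.087' | grep -E "pos|rot|force:"
```

```text
tool_pos: [0.4891, -0.3013, 0.0053]
tool_rot: [179.9, -0.1, 10.9]
force: [-0.5, 0.0, 0.0]
grasp_force: 0.0
tool_pos: [0.4882, -0.3008, 0.0021]
tool_rot: [180.0, -0.0, 10.9]
force: [-0.5, 0.2, -0.3]
grasp_force: 0.0
```

```bash
python3 -m creep '0 0 -0.0005 0 0.06;0 0 0 0 0.04;0 0 0 0 0.04;0 0 0 0 0.04;0 0 0 0 0.04;0 0 0 0 0.04' 12
python3 -m creep '0 0 0.01 0 0.04;0 0 0.05 0 0.04;0 0 0.06 0 0.04;0 0 0 0 0.04;0 0 0 0 0.04'
```

```text
time_s: 22.95
tool_pos: [0.4882, -0.3006, 0.0015]
tool_rot: [-180.0, 0.0, 10.9]
force: [-0.3, 0.4, -0.1]
grip_width: 0.0496
grasp_force: 12.0
time_s: 23.58
tool_pos: [0.488, -0.3008, 0.1218]
tool_rot: [180.0, -0.0, 10.9]
force: [-0.2, 0.2, -0.5]
grip_width: 0.05
grasp_force: 12.0
```

```bash
python3 -m creep '0.0184 0.043 0 8.9 0.04;0.0184 0.043 0 8.9 0.04;0.0184 0.043 0 8.9 0.04;0.0184 0.043 0 8.9 0.04;0.0184 0.043 0 8.9 0.04;0.0184 0.043 0 8.9 0.04;0.0184 0.043 0 8.9 0.04;0.0184 0.042 0 8.9 0.04' >/dev/null
python3 -m creep '0 0 0 0.1 0.04;0 0 0 0 0.04;0 0 0 0 0.04'
```

```text
time_s: 24.95
tool_pos: [0.6348, 0.0401, 0.1206]
tool_rot: [-179.9, 0.1, 82.0]
force: [-0.6, -0.6, -1.7]
grip_width: 0.0496
grasp_force: 12.0
```

```bash
python3 -m creep '0.0006 0.003 -0.02 0.2 0.04;0 0 -0.03 0 0.04;0 0 -0.015 0 0.04;0 0 -0.008 0 0.04;0 0 0 0 0.04;0 0 0 0 0.04' | grep -E "pos|rot|force:"
python3 -m creep '0 0 -0.003 0 0.04;0 0 0 0 0.04;0 0 0 0 0.04' | grep -E "pos|rot|force:"
```

```text
tool_pos: [0.6367, 0.0454, 0.0495]
tool_rot: [179.9, -0.0, 82.4]
force: [0.6, 0.0, 0.1]
grasp_force: 12.0
tool_pos: [0.6361, 0.0453, 0.0457]
tool_rot: [180.0, 0.0, 82.4]
force: [0.4, -0.3, 0.0]
grasp_force: 12.0
```

```bash
(python3 -m creep '-0.0006 -0.002 -0.001 -0.2 0.04;0 0 -0.003 0 0.04;0 0 0 0 0.04;0 0 0 0 0.04'; python3 -m creep '0 0 -0.0025 0 0.04;0 0 0 0 0.04;0 0 0 0 0.04'; python3 -m creep '0 0 -0.0012 0 0.04;0 0 0 0 0.04;0 0 0 0 0.04'; python3 -m creep '0 0 -0.0008 0 0.04;0 0 0 0 0.04;0 0 0 0 0.04') | grep -E "pos|force:"
```

```text
tool_pos: [0.6354, 0.0433, 0.0415]
force: [-0.3, -0.3, 0.1]
grasp_force: 12.0
tool_pos: [0.6354, 0.0432, 0.039]
force: [0.6, 0.6, -0.9]
grasp_force: 12.0
tool_pos: [0.6354, 0.0432, 0.0378]
force: [-0.3, 0.8, -0.3]
grasp_force: 12.0
tool_pos: [0.6355, 0.0433, 0.0375]
force: [-1.5, 0.3, 4.1]
grasp_force: 12.0
```

The pane touched down at exactly the predicted 0.0375. I'll slide it home.

```bash
(python3 -m creep '0.0002 0.0015 0 0 0.04;0 0 0 0 0.04;0 0 0 0 0.04'; python3 -m creep '0.0001 0.001 0 0 0.04;0 0 0 0 0.04;0 0 0 0 0.04'; python3 -m creep '0.0001 0.001 0 0 0.04;0 0 0 0 0.04;0 0 0 0 0.04'; python3 -m creep '0.0001 0.001 0 0 0.04;0 0 0 0 0.04;0 0 0 0 0.04'; python3 -m creep '0.0001 0.001 0 0 0.04;0 0 0 0 0.04;0 0 0 0 0.04') | grep -E "pos|force:"
```

```text
tool_pos: [0.6356, 0.0434, 0.0375]
force: [-2.6, -2.0, 6.2]
grasp_force: 12.0
tool_pos: [0.6361, 0.0442, 0.0375]
force: [-1.0, -3.1, 5.4]
grasp_force: 12.0
tool_pos: [0.6365, 0.0458, 0.0375]
force: [1.0, -2.0, 6.1]
grasp_force: 12.0
tool_pos: [0.6366, 0.047, 0.0375]
force: [-0.8, -2.6, 6.2]
grasp_force: 12.0
tool_pos: [0.6368, 0.0478, 0.0375]
force: [1.4, -3.5, 5.3]
grasp_force: 12.0
```

```bash
(python3 -m creep '0.0001 0.001 0 0 0.04;0 0 0 0 0.04;0 0 0 0 0.04'; python3 -m creep '0.0001 0.001 0 0 0.04;0 0 0 0 0.04;0 0 0 0 0.04'; python3 -m creep '0.0001 0.001 0 0 0.04;0 0 0 0 0.04;0 0 0 0 0.04') | grep -E "pos|force:"
```

```text
tool_pos: [0.6367, 0.0479, 0.0375]
force: [-0.8, -4.2, 6.3]
grasp_force: 12.0
tool_pos: [0.6367, 0.0479, 0.0375]
force: [-1.7, -5.9, 6.4]
grasp_force: 12.0
tool_pos: [0.6367, 0.0479, 0.0375]
force: [-2.0, -7.6, 7.9]
grasp_force: 12.0
```

The pane stalled at the stop. I'll release, retreat, and then use the closed fingers as a gentle squaring push on all three rear ends to confirm they are home.

```bash
python3 -m creep '0 0 0 0 0.06;0 0 0 0 0.075;0 0 0 0 0.075;0 0 0.02 0 0.08;0 0 0.04 0 0.06;0 0 0.03 0 0.02;-0.005 -0.035 0 0 0;-0.006 -0.037 0 0 0' | grep -E "pos|force:"
python3 -m creep '0 0 0 0 0;0 0 0 0 0;0 0 0 0 0' | grep -E "pos|rot|width"
```

```text
tool_pos: [0.6261, -0.0199, 0.1294]
force: [0.2, -1.7, -0.2]
grasp_force: 0.0
tool_pos: [0.6255, -0.0182, 0.1276]
tool_rot: [180.0, -0.1, 82.3]
grip_width: 0.0179
```

```bash
python3 - <<'E'
from h import *
im=cams.read_camera("side"); cv2.imwrite("pics/s5.png",cv2.resize(im[180:280,230:340],(660,600),interpolation=cv2.INTER_CUBIC)[:,:,::-1])
E
```

```text
(no output)
```

View pics/s5.png

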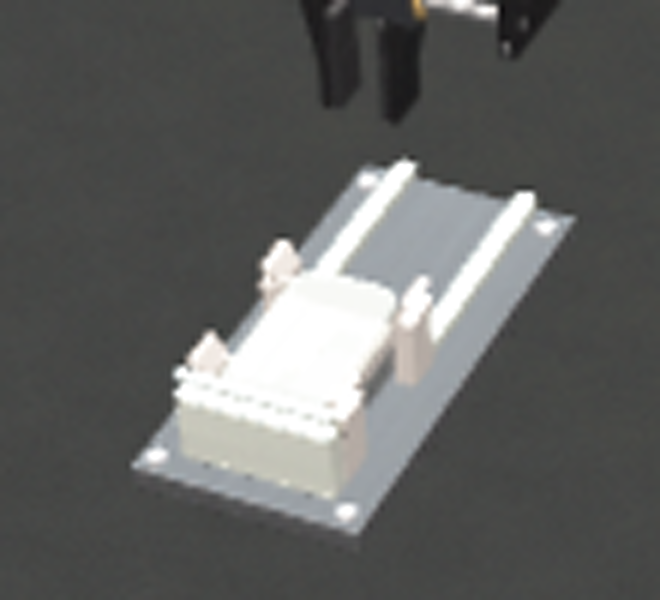

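The picture shows the pane flat on the stack at about (310,330), between the walls and against the stop, with the fingers clear. Now the squaring push.

```bash
python3 -m creep '0.001 -0.005 -0.02 0 0;0 0 -0.04 0 0;0 0 -0.03 0 0;0 0 -0.018 0 0;0 0 0 0 0;0 0 0 0 0' | grep -E "pos|width|force:"
(python3 -m creep '0.001 0.006 0 0 0;0.0005 0.004 0 0 0;0.0002 0.002 0 0 0;0 0 0 0 0;0 0 0 0 0';python3 -m creep '0.0002 0.0015 0 0 0;0 0 0 0 0;0 0 0 0 0') | grep -E "pos|force:"
```

```text
tool_pos: [0.6272, -0.025, 0.02]
force: [-0.7, -0.2, -0.4]
grip_width: 0.0005
grasp_force: 0.0
tool_pos: [0.628, -0.0135, 0.019]
force: [-0.5, -0.0, 0.3]
grasp_force: 0.0
tool_pos: [0.6282, -0.0118, 0.019]
force: [0.4, 0.1, -0.2]
grasp_force: 0.0
```

```bash
(python3 -m creep '0.0003 0.002 0 0 0;0.0003 0.002 0 0 0;0 0 0 0 0;0 0 0 0 0';python3 -m creep '0.0002 0.0015 0 0 0;0 0 0 0 0;0 0 0 0 0';python3 -m creep '0.0002 0.0015 0 0 0;0 0 0 0 0;0 0 0 0 0';python3 -m creep '0.0002 0.0015 0 0 0;0 0 0 0 0;0 0 0 0 0') | grep -E "pos|force:"
```

```text
tool_pos: [0.6288, -0.0077, 0.019]
force: [0.4, -0.8, 0.4]
grasp_force: 0.0
tool_pos: [0.629, -0.0063, 0.019]
force: [0.1, -0.3, -0.2]
grasp_force: 0.0
tool_pos: [0.6291, -0.0057, 0.019]
force: [-0.8, -2.8, 0.4]
grasp_force: 1.4
tool_pos: [0.6291, -0.0056, 0.019]
force: [-0.6, -5.1, 2.7]
grasp_force: 2.8
```

It stalled at the same point as the frame alone did, so nothing sticks out and all three are home. I'll back off, lift, confirm and hand in.

```bash
python3 -m creep '-0.001 -0.007 0 0 0;-0.002 -0.015 0 0 0;0 0 0.05 0 0;0 0 0.05 0 0;0 -0.06 0.04 0 0;0 -0.06 0 0 0;0 0 0 0 0;0 0 0 0 0'
python3 - <<'E'
from h import *
a=np.radians(82.2)
for n in("top","side"):
    im=cams.read_camera(n)
    old=cv2.imread(f"pics/{n}0.png")[:,:,::-1]
    for t,r in finder and [(t,finder.masks_of(t,n)) for t in("spray","brush","scanner")]:
        if r: m=r[0]["mask"]; print(n,t,np.round(r[0]["xy"],0),"diff",np.abs(im[m].astype(int)-old[m]).mean().round(1))
    if n=="side": cv2.imwrite("pics/s6.png",cv2.resize(im[180:280,230:340],(660,600),interpolation=cv2.INTER_CUBIC)[:,:,::-1])
E
```

```text
time_s: 36.5
tool_pos: [0.626, -0.1374, 0.1533]
tool_rot: [-180.0, -0.1, 82.1]
force: [-0.8, 1.2, 0.0]
grip_width: 0.0005
grasp_force: 0.0
top spray [183. 166.] diff 3.8
top scanner [133. 259.] diff 1.7
side spray [214. 305.] diff 0.9
side brush [327. 169.] diff 1.2
side scanner [298. 391.] diff 0.8
```

View pics/s6.png

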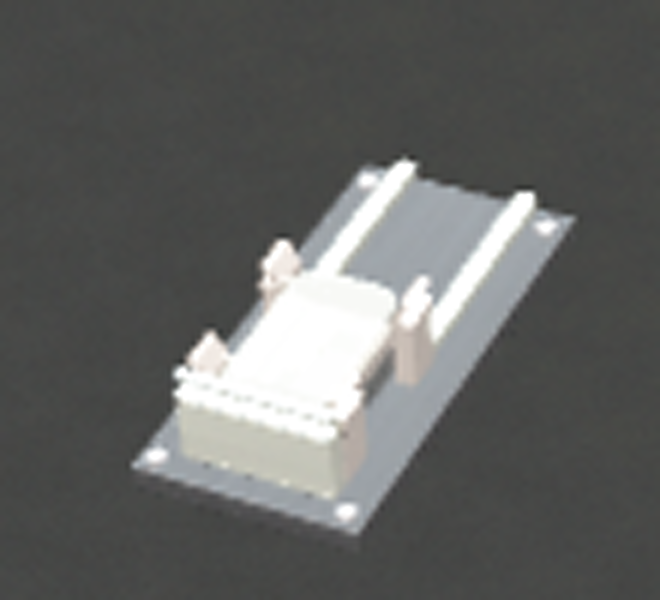

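The stack is flat and against the stop at about (300,340), the arm is clear, and the spray, brush and scanner have not moved.

```bash
python3 -c "from cell import ticket; print(ticket.sign_off())"
```

```text
the job is handed in; nothing more can be done
None
```

The window is assembled and handed in at about 36.5 s: frame, spacer and pane lie flat and home against the end stop, the gripper holds nothing, and the spray, brush and scanner are where they were.

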